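Hold a perfusion manifold in the fitting jig

TASK

I am about to screw fittings into the perfusion manifold, the black block with brass ports. First slide the jig's cover fully home over the well of spare fittings; then fetch the manifold into the jig with its ports upward, one long side flat against the fence and one end up to the stop block, and hold it there with one diagonal push that presses it firmly against the fence and down onto the bed at once. Finish while still holding that push, and do not shift the other things on the bench.

Things in the scene. Friction and masses are not known exactly. Their poses are not given: they have to be found in the camera images.
- jig: Fitting jig, fixed: aluminium base plate 220 mm (x) by 340 mm (y) by 12 mm. Origin: centre of its underside, on the bench; z up, x away from the robot, square to the fence, y to the left along the fence. Its right part carries bed, fence and stop; its left part the grey fittings well (y from 60 to 166 mm, x from -105 to 111 mm, top 45 mm above the bench).
- bed: The jig's ground steel bed, a flat plate whose top is 22 mm above the bench; in the jig frame x from -105 to 65 mm, y from -165 to 50 mm. Origin and axes are those of the jig. The manifold slides easily on it and on the fence (friction coefficient 0.2 to 0.3).
- fence: The jig's fence, a dark steel bar along the far side of the bed, 20 mm thick, its top 14 mm above the bed (36 mm above the bench). Its upright working face looks to the robot at x = 65 mm in the jig frame, y from -165 to 50 mm. Origin and axes are those of the jig.
- stop: Aluminium stop block on the bed against the fence: in the jig frame x from 35 to 65 mm, y from 22 to 44 mm, 20 mm high, with a black screw knob 14 mm across on it whose top is 54 mm above the bench. Its working face looks to -y at y = 22 mm. Origin and axes are those of the jig.
- seat (a point): The point on the bed's top (22 mm above the bench) where the middle of the manifold's underside belongs when it touches fence and stop: at (45, -23, 22) mm in the jig frame. Axes are those of the jig.
- well_cover (a joint): The sliding aluminium cover of the fittings well. The value is its opening in m: 0 is fully home over the well (against its end), up to 0.100 is open, drawn towards the robot (the jig's -x). It sticks with about 2 N of friction, stays where it is left and stops firmly at 0.
- cover_tab (a point): Top middle of the cover's grip tab, 59 mm above the bench: an upright strip 8 mm thick along the jig's x, 44 mm long along its y, 18 mm high over the cover's flat top (41 mm above the bench). Moves with the cover, to the jig's +x as it closes; at 0 opening it is at (52, 113, 59) mm in the jig frame. Axes are those of the jig.
- manifold: Perfusion manifold: black acetal block, 40 mm (its x) by 90 mm (its y) by 40 mm high, 0.19 kg, four brass-ringed ports in the top, one in each end. Alike both ways round. Both upper long edges have an 8 mm 45 degree bevel (from 12 mm off the middle line at the top to 20 mm off at 32 mm height), a good place to push. Origin: centre of underside; z up. Starts on the bench right of the jig, ports up.
- offcut: Plain black plastic offcut of the same 40 by 40 mm bar, only 55 mm long and without ports; a bystander.
- driver: Grey-handled screwdriver, 200 mm, lying flat; a bystander.
- caliper: Digital caliper, 210 mm, lying flat; a bystander.
- float_rack: Foam tube rack standing on a glass dish, 88 mm across, 38 mm high; a bystander.
- tip_box: Pipette-tip box, 85 by 122 by 58 mm; a bystander.
- beaker: Glass beaker, 66 mm across, 85 mm high; a bystander.
- reagent: Amber reagent bottle, 60 mm across, 115 mm high; a bystander.
- objective_can: Round objective canister with a black cap, 51 mm across, 71 mm high; a bystander.
Not all that is in view belongs to the job. Leave any blue or purple look-alike of the manifold alone.

How it is judged:
By the outcome, as a careful person would: the job done as asked, in the order asked, and still so for the second after the job is handed in, while the arm keeps its last pose, push and grip.
It also fails if it takes over 72 s, if anything falls off the work surface, if the arm or the gripper's body presses on something with over 40 N, if the wrist force passes 120 N, or if a joint passes its speed limit or range.

ROBOT

A 6-joint arm with a two-finger parallel gripper is mounted at the origin on the work surface. World frame = base frame: x ahead of the robot, y to its left, z up, the work surface at z = 0. Lengths are in m, angles in rad, forces in N, time in s.
With the tool pointing down it reaches from about 0.375 to 0.9 m from the base axis. Payload 3.1 kg.
Tool frame: the origin (TCP) lies between the finger pads; the fingertips stand 19 mm ahead of it and the grasp point (between the pads) is the TCP; z points along the fingers, y is the direction in which the jaws open and shut (so a half turn about z gives the same grasp; the last joint's range is limited). The gripper opens to 85 mm and grips with 20 to 120 N. Pads are 22 mm wide; open, the fingers measure 114 mm over their backs; the gripper's body (76 mm by 85 mm) begins 54 mm behind the grasp point. The pads swing forward as they close: fully open they stand 13 mm farther back than shut.
Start: joints at [1.042, 0.527, 1.433, -0, 1.181, -0.178], TCP at [0.214, 0.587, 0.217] pointing down, gripper open.
Joint ranges: [-3.08, 3.08], [-0.75, 2.2], [0.22, 2.44], [-1.43, 4.57], [0, 2.65], [-2.85, 2.85]. Speed limits (rad/s): [2.79, 2.79, 3.14, 3.14, 3.14, 3.14].

INTERFACE

Orientations are given as a unit quaternion [x, y, z, w].
In Python, from station import manip, optics, job gives the robot as it stands.
- The arm moves only by the shell command python3 -m inch 'ROWS' [OPENING] [FORCE]. ROWS is JSON, one flat list of numbers, 4 for each row, row after row: the shift along the world's x, y, z in cm, then the turn about the world's z in rad. A call has 1 to 20 rows; each row shifts and turns the commanded pose from where the row before left it; what a row does not reach is not made up. A row lasts 1/8 s, in which the tool goes at most 62.5 mm and 10.7 degrees, less where a joint would pass 70% of its speed; a pose out of reach is approached as far as the arm can. A call with a gripper value outside its range is refused whole. OPENING is the opening in per cent of the stroke, from 0 (shut) to 100 (fully open), set as the call begins (- or left out, the last holds). The fingers move at their own pace and stop on an object; FORCE is the grip in N (left out, the last holds). Time passes only in rows, so rows that do not move let the fingers close. It gives the time, the measured TCP pose, the force and the opening at its end, in the units of the state.
- manip.sense(): the state, without advancing time (a new reading comes with each control period).
- optics.snapshot(name): name is "scene" or "top"; returns (picture, depth): 420x560x3 uint8, red, green, blue; 420x560 float32, m along the optical axis (not along the pixel's ray), 0 where there is no reading.
- optics.camera_model(name): a dict with "mtx" (3x3 intrinsics, pixels), "camera_from_world" (4x4, takes a point from world to camera coordinates). Camera axes: x right, y up, looking along -z (the intrinsics and any distortion apply to the point x, -y, -z); pixel columns grow to the right and rows downward; lengths in m; the calibration is good to about 2 mm. A picture is of the moment at which its call begins. camera_model takes no time and is no camera call.
- job.sign_off(): hands the job in, once; it reports no verdict.
The state is a dict: "t": time; "q": joint angles; "qd": joint speeds; "tau": joint torques, N m; "tcp_pos": TCP position; "tool_rot": TCP orientation; "force": force on the tool from outside, world axes, zero at the start; "ft_torque": the same for the moment, N m; "finger_gap": opening from 0.0 (shut) to 1.0 (fully open).
Only numpy, scipy, OpenCV 4.12 (cv2) and the standard library are available. Lean on these libraries where they do the work, as an engineer would, in place of code of your own. Each camera call takes 0.05 s, during which the arm holds its last target.

## Working session

There is one attempt and no reset: what is moved stays moved. The work goes in short steps, Python scripts to look and compute and a shell command to move; the robot and the scene stay as the last step left them, time stands still between calls to the robot, and variables do not carry over. Pictures are saved under pics/ and viewed, and the job is handed in when it is done.

```bash
ls; mkdir -p pics; cat > h.py <<'E'
import numpy as np,cv2
from station import manip,optics,job
def px2w(name,u,v,depth=None,z=None):
    c=optics.camera_model(name);K=np.array(c["mtx"]);T=np.linalg.inv(np.array(c["camera_from_world"]))
    r=np.linalg.inv(K)@np.array([u,v,1.]);d=np.array([r[0],-r[1],-1.])
    o=T[:3,3];d=T[:3,:3]@d
    s=depth if depth is not None else (z-o[2])/d[2]
    return o+s*d
def w2px(name,p):
    c=optics.camera_model(name);K=np.array(c["mtx"]);q=np.array(c["camera_from_world"])@np.append(p,1)
    a=K@np.array([q[0],-q[1],-q[2]]);return a[:2]/a[2]
E
python3 - <<'E'
from h import *
for n in("scene","top"):
    p,d=optics.snapshot(n);cv2.imwrite(f"pics/{n}0.png",p[:,:,::-1]);np.savez(f"{n}0.npz",p=p,d=d)
    c=optics.camera_model(n);print(c)
print(manip.sense())
E
```

```text
pics
{'mtx': array([[416.38081992,   0.        , 280.06701298],
       [  0.        , 416.38081992, 210.1888883 ],
       [  0.        ,   0.        ,   1.        ]]), 'camera_from_world': array([[ 0.21991182,  0.97529007,  0.02116759, -0.13553752],
       [-0.5354731 ,  0.1025459 ,  0.83830358,  0.25368798],
       [ 0.81541851, -0.19568754,  0.54479266, -1.76891828],
       [ 0.        ,  0.        ,  0.        ,  1.        ]])}
{'mtx': array([[519.12368052,   0.        , 283.64350447],
       [  0.        , 519.12368052, 203.74301351],
       [  0.        ,   0.        ,   1.        ]]), 'camera_from_world': array([[ 0.01275146, -0.99987426,  0.00942651, -0.01850444],
       [ 0.99030806,  0.01393226,  0.13818772, -0.55703932],
       [-0.13830168,  0.00757305,  0.99036119, -1.34634436],
       [ 0.        ,  0.        ,  0.        ,  1.        ]])}
{'t': 0.1, 'q': array([ 1.04251881e+00,  5.28372974e-01,  1.43376927e+00,  1.60932937e-05,
        1.18139872e+00, -1.78514749e-01]), 'qd': array([ 0.00062024, -0.00102911, -0.00296888, -0.00153643,  0.00096934,
        0.00150428]), 'tau': array([-9.01700532e-04, -4.43305349e+01, -1.78584892e+01, -2.88128822e-04,
        3.88578788e-03,  4.01776489e-06]), 'tcp_pos': array([0.2138067 , 0.58658184, 0.2156332 ]), 'tool_rot': array([ 1.73994264e-01,  9.84746184e-01, -9.11380189e-04, -3.44123110e-04]), 'force': array([ 0.44361083, -0.699241  , -0.17872179]), 'ft_torque': array([-0.02192836, -0.00691233,  0.0419103 ]), 'finger_gap': 0.9996255600172101}
```

View pics/top0.png

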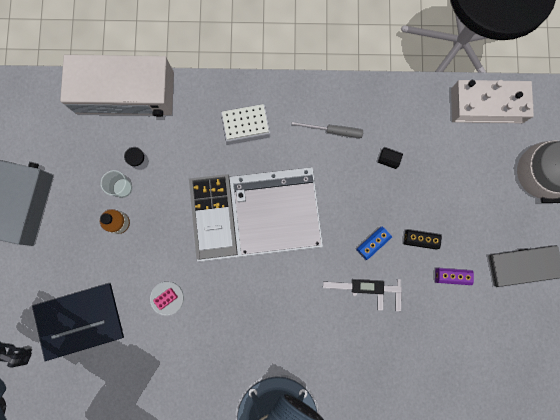

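View pics/scene0.png

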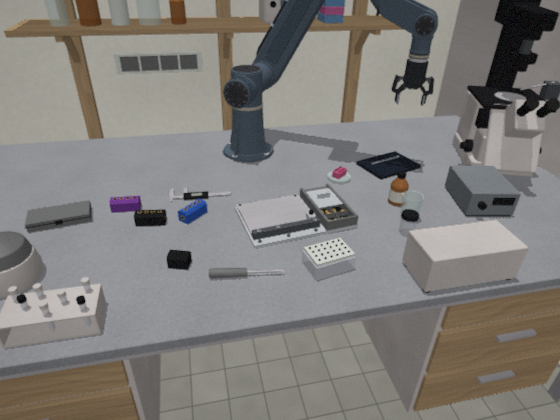

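Candidates in the top view: black block with brass ports (423,239); black offcut without ports (391,157); blue look-alike (375,243); purple look-alike (455,276). By the description it is the one at (423,239). I'll check it in close crops.

```bash
python3 - <<'E'
from h import *
p=np.load("top0.npz")["p"][:,:,::-1]
cv2.imwrite("pics/c1.png",cv2.resize(p[220:270,350:480],None,fx=6,fy=6,interpolation=cv2.INTER_CUBIC))
cv2.imwrite("pics/c2.png",cv2.resize(p[160:270,185:330],None,fx=5.4,fy=5.4,interpolation=cv2.INTER_CUBIC))
E
```

```text
(no output)
```

View pics/c1.png

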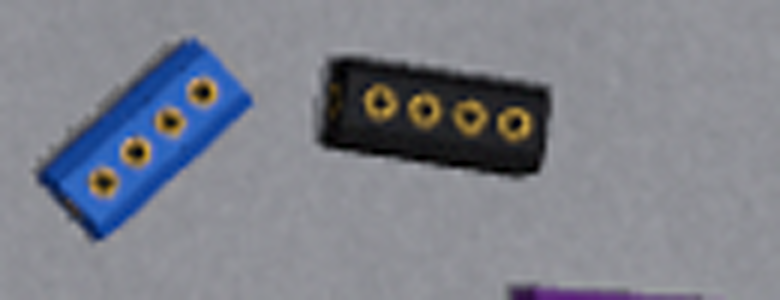

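View pics/c2.png

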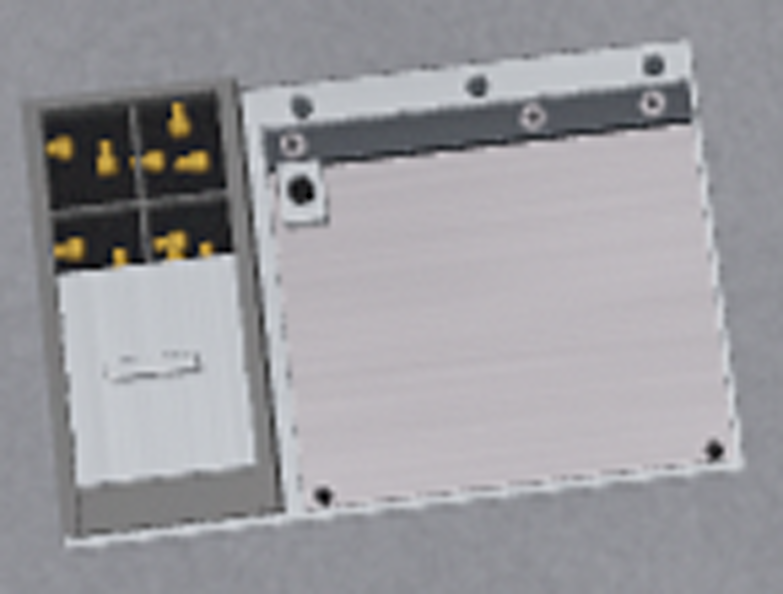

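The black block with four brass ports (crop ports at about (380,103) to (514,124)) is the manifold. The cover is open by roughly half the well, with its tab at crop (153,365). Next I fit the jig pose.

```bash
cat > fit.py <<'E'
from h import *
from scipy.optimize import least_squares
J=[((-110,170,12),(66,545)),((-110,-170,12),(740,468)),((110,-170,12),(688,42)),((111,166,45),(22,103)),((111,60,45),(236,78)),((65,-165,36),(690,125)),((50,33,54),(301,190)),((85,-165,36),(687,82))]
c=lambda u:np.array(u)/5.4+[185,160]
def j2w(s,p):
    a=s[2];p=np.array(p)/1000.;return np.array([s[0]+np.cos(a)*p[0]-np.sin(a)*p[1],s[1]+np.sin(a)*p[0]+np.cos(a)*p[1],p[2]])
f=lambda s:np.concatenate([w2px("top",j2w(s,p))-c(u) for p,u in J])
r=least_squares(f,[.6,0,0.1],loss='soft_l1')
if __name__=="__main__":
    s=r.x;print("jig",s,np.round(f(s).reshape(-1,2),1))
    t=px2w("top",*c((153,362)),z=.059);print("tab",t)
    a=s[2];R=np.array([[np.cos(a),np.sin(a)],[-np.sin(a),np.cos(a)]])
    print("tab in jig",R@(t[:2]-s[:2]))
    print("tab home",j2w(s,(52,113,59)),"seat",j2w(s,(45,-23,22)))
    P=np.array([px2w("top",*(np.array(u)/6+[350,220]),z=.040) for u in((380,103),(425,111),(470,118),(514,124))])
    print("ports",P,P.mean(0)); d=P[0]-P[-1];print("yaw of +y axis vs world y",np.arctan2(-d[0],d[1]))
    d=np.load("top0.npz")["d"]
    for u in((423,239),(375,243),(213,227),(275,220)):print(u,px2w("top",*u,depth=float(d[u[1],u[0]])))
    # depth fit of manifold in top view: points with z>.02 in area
    for n in("top",):
        D=np.load(n+"0.npz")["d"]
        pts=np.array([px2w(n,u,v,depth=float(D[v,u])) for u in range(400,445) for v in range(225,255)])
        m=pts[:,2]>.034;q=pts[m]
        print(m.sum(),q.mean(0),cv2.minAreaRect((q[:,:2]*1000).astype(np.float32)),np.median(q[:,2]))
E
python3 fit.py
```

```text
jig [0.53132833 0.06475659 0.12739769] [[-0.6  1. ]
 [ 0.7  0.7]
 [ 0.3 -0.1]
 [-0.5 -0.4]
 [-0.5 -0.2]
 [ 0.7 -0.8]
 [-0.4 -0.1]
 [ 0.4 -0.1]]
tab [0.49047024 0.17177373 0.059     ]
tab in jig [-0.02693008  0.11134102]
tab home [0.56854989 0.1834476  0.059     ] seat [0.57888587 0.04766039 0.022     ]
ports [[ 0.47253131 -0.35559908  0.04      ]
 [ 0.46926506 -0.37542548  0.04      ]
 [ 0.46644163 -0.39525459  0.04      ]
 [ 0.46405449 -0.41464671  0.04      ]] [ 0.46807312 -0.38523146  0.04      ]
yaw of +y axis vs world y -0.14258484510491265
(423, 239) [ 0.46817435 -0.38172707  0.03790059]
(375, 243) [ 0.45541346 -0.25283472  0.04489612]
(213, 227) [0.4911576  0.17348059 0.05248195]
(275, 220) [0.51523486 0.01152085 0.02096022]
448 [ 0.46887231 -0.3794799   0.0511425 ] ((437.85797119140625, -212.00863647460938), (61.380916595458984, 442.6522216796875), 10.952743530273438) 0.03869041360773906
```

```bash
python3 -m inch '[2.4,-4.2,0,-0.11,2.4,-4.2,0,-0.11,2.4,-4.2,0,-0.11,2.4,-4.2,0,-0.11,2.4,-4.2,0,-0.11,2.4,-4.2,0,-0.11,2.4,-4.2,0,-0.11,2.4,-4.2,0,-0.11,2.4,-4.2,0,-0.11,2.4,-4.2,0,-0.105,0,0,0,0,0,0,0,0,0,0,0,0]' 0 60
python3 - <<'E'
from h import *
print(manip.sense())
E
```

```text
t: 1.72
tcp_pos: [0.4531, 0.1681, 0.2163]
tool_rot: [0.66, 0.751, -0.0, -0.0]
force: [0.7, -0.2, 0.2]
finger_gap: 0.001
{'t': 1.725, 'q': array([ 1.23310995e-01,  3.38534325e-01,  1.77857446e+00,  3.73514052e-04,
        1.02544123e+00, -4.82095704e-03]), 'qd': array([ 0.00544168, -0.00238487, -0.00137417, -0.00261891, -0.00138744,
       -0.00161036]), 'tau': array([-3.88714280e-01, -3.26894796e+01, -1.54605103e+01, -1.44944392e-02,
       -3.43167951e-03, -1.00306374e-04]), 'tcp_pos': array([0.45314974, 0.16811282, 0.2163306 ]), 'tool_rot': array([ 6.60458349e-01,  7.50862514e-01, -2.51938193e-04, -4.37196430e-04]), 'force': array([ 0.68200269, -0.15866637,  0.15646112]), 'ft_torque': array([-0.01102115, -0.00781042, -0.00648832]), 'finger_gap': 0.0006552017318874204}
```

```bash
python3 -m inch '[0,0,-4,0,0,0,-4,0,0,0,-4,0,0,0,-2.6,0,0,0,0,0,0,0,0,0]'
python3 - <<'E'
from h import *
p,d=optics.snapshot("scene");q=cv2.resize(p[140:260,220:400,::-1],None,fx=4.4,fy=4.4,interpolation=cv2.INTER_CUBIC);cv2.imwrite("pics/s1.png",q)
E
```

```text
t: 2.48
tcp_pos: [0.4545, 0.1679, 0.0713]
tool_rot: [0.661, 0.751, 0.0, 0.0]
force: [-1.0, -0.4, -1.3]
finger_gap: 0.003
```

View pics/s1.png

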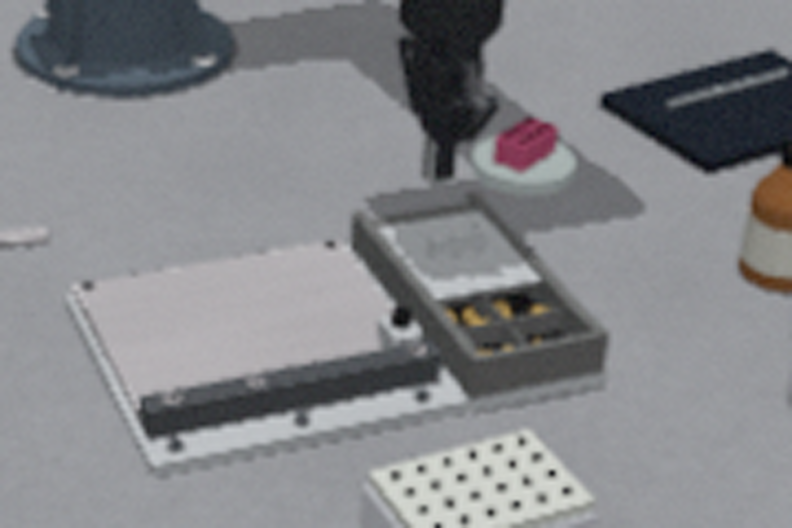

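```bash
python3 - <<'E'
from h import *
print(manip.sense()['tcp_pos'])
for p in[(.4545,.168,.052),(.4905,.1718,.059),(.4545,.168,.071),(.4905,.1718,.041)]:
    u=w2px("scene",p);print(p,u,(u-[220,140])*4.4)
p,d=optics.snapshot("top");cv2.imwrite("pics/t1.png",cv2.resize(p[150:280,180:340,::-1],None,fx=4.5,fy=4.5,interpolation=cv2.INTER_CUBIC))
E
```

```text
[0.45484812 0.16778964 0.07159528]
(0.4545, 0.168, 0.052) [318.46280079 189.07538128] [433.23632349 215.93167762]
(0.4905, 0.1718, 0.059) [322.94769667 192.53148385] [452.96986533 231.13852894]
(0.4545, 0.168, 0.071) [318.86847157 184.15578646] [435.0212749  194.28546042]
(0.4905, 0.1718, 0.041) [322.52809699 197.20902225] [451.12362674 251.71969789]
```

View pics/t1.png

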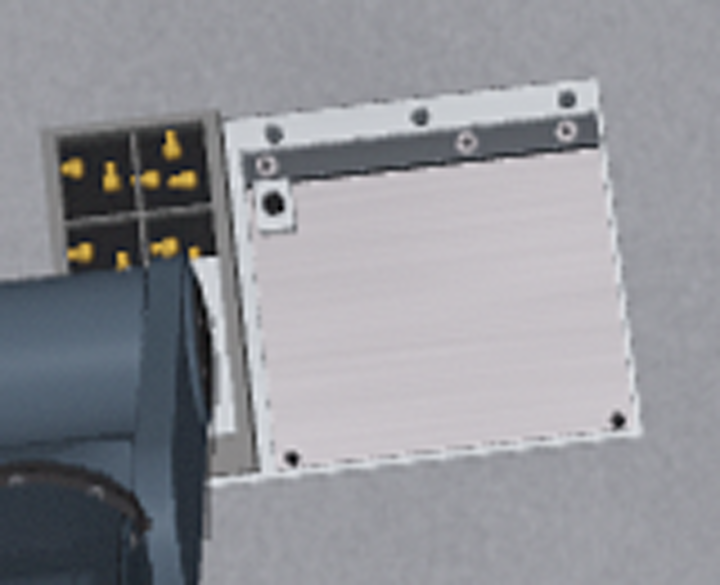

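```bash
python3 - <<'E'
from h import *
p,d=optics.snapshot("scene");print(manip.sense()['tcp_pos'])
cv2.imwrite("pics/s2.png",cv2.resize(p[135:205,280:370,::-1],None,fx=8.5,fy=8.5,interpolation=cv2.INTER_CUBIC))
for v in range(165,200,2):
  print(v,[ (np.round(px2w("scene",u,v,depth=float(d[v,u])),3).tolist() if d[v,u]>0 else 0) for u in(316,319,322)])
E
```

```text
[0.45500019 0.16755537 0.07176918]
165 [[0.452, 0.154, 0.142], [0.473, 0.157, 0.152], [0.472, 0.167, 0.151]]
167 [[0.451, 0.155, 0.134], [0.469, 0.158, 0.144], [0.487, 0.162, 0.152]]
169 [[0.446, 0.157, 0.125], [0.472, 0.158, 0.138], [0.493, 0.161, 0.148]]
171 [[0.228, 0.232, -0.002], [0.475, 0.158, 0.132], [0.497, 0.16, 0.143]]
173 [[0.243, 0.227, -0.003], [0.462, 0.163, 0.117], [0.469, 0.171, 0.12]]
175 [[0.45, 0.157, 0.104], [0.465, 0.162, 0.112], [0.468, 0.171, 0.112]]
177 [[0.454, 0.156, 0.099], [0.462, 0.164, 0.103], [0.469, 0.171, 0.106]]
179 [[0.454, 0.157, 0.092], [0.468, 0.162, 0.099], [0.467, 0.173, 0.097]]
181 [[0.308, 0.207, -0.001], [0.467, 0.163, 0.09], [0.461, 0.176, 0.086]]
183 [[0.319, 0.204, -0.003], [0.327, 0.213, 0.0], [0.327, 0.225, -0.001]]
185 [[0.331, 0.201, -0.005], [0.337, 0.21, -0.002], [0.336, 0.222, -0.004]]
187 [[0.348, 0.196, -0.003], [0.414, 0.184, 0.036], [0.416, 0.194, 0.036]]
189 [[0.428, 0.168, 0.037], [0.423, 0.181, 0.033], [0.435, 0.187, 0.039]]
191 [[0.443, 0.164, 0.038], [0.447, 0.173, 0.04], [0.445, 0.185, 0.037]]
193 [[0.46, 0.159, 0.041], [0.492, 0.158, 0.06], [0.489, 0.169, 0.057]]
195 [[0.467, 0.157, 0.038], [0.497, 0.156, 0.055], [0.494, 0.168, 0.052]]
197 [[0.483, 0.152, 0.04], [0.494, 0.158, 0.045], [0.497, 0.168, 0.046]]
199 [[0.494, 0.148, 0.039], [0.502, 0.156, 0.043], [0.5, 0.167, 0.04]]
```

View pics/s2.png

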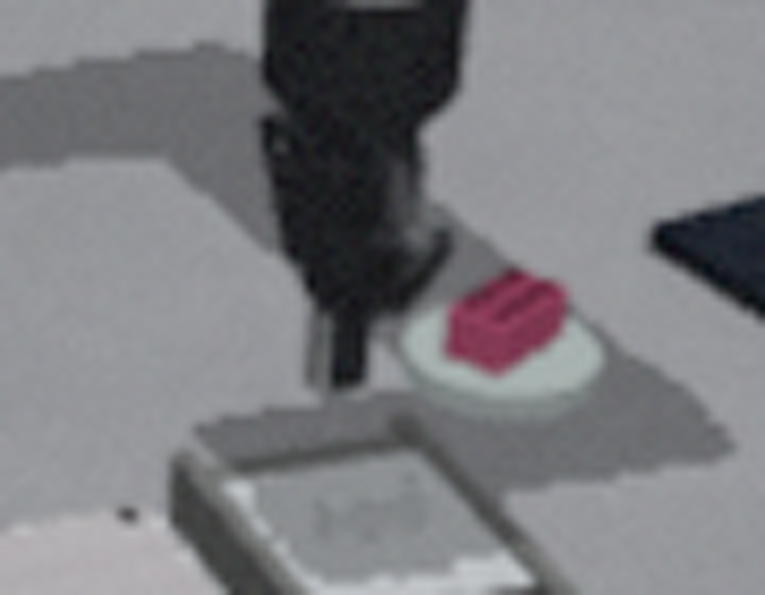

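View pics/s00.png

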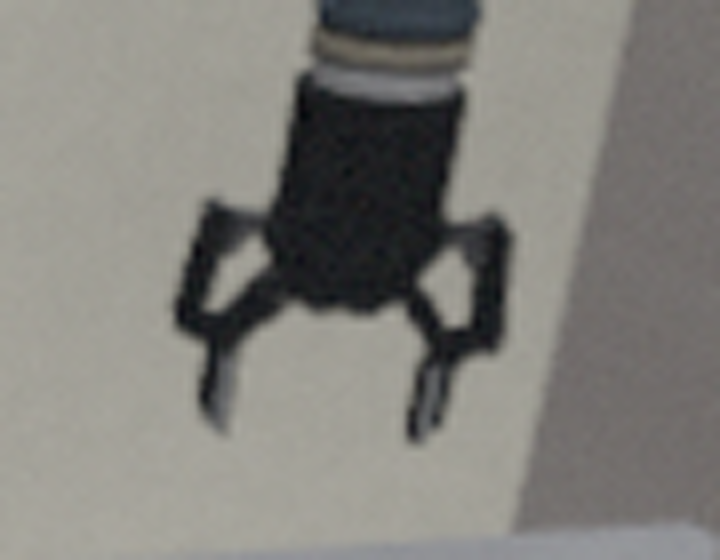

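The fingertips appear about 33 mm higher than the reported TCP implies, both here and at the start pose (tip at px ≈(320,181), depth gives z≈0.085). I'll descend in steps and watch the force and the picture.

```bash
python3 -m inch '[0,0,-1,0,0,0,-1,0,0,0,0,0,0,0,0,0]'
python3 - <<'E'
from h import *
p,d=optics.snapshot("scene");print(manip.sense()['tcp_pos'],manip.sense()['force'])
cv2.imwrite("pics/s3.png",cv2.resize(p[135:205,280:370,::-1],None,fx=8.5,fy=8.5,interpolation=cv2.INTER_CUBIC))
for v in range(175,194,2):
  print(v,[ (np.round(px2w("scene",u,v,depth=float(d[v,u])),3).tolist() if d[v,u]>0 else 0) for u in(316,319,322)])
E
```

```text
t: 3.12
tcp_pos: [0.454, 0.1671, 0.0502]
tool_rot: [0.661, 0.75, -0.0, -0.0]
force: [0.0, 1.1, -0.6]
finger_gap: -0.002
[0.45418228 0.16709069 0.05041985] [ 0.49133155 -0.02226652 -0.48092808]
175 [[0.455, 0.155, 0.107], [0.469, 0.161, 0.114], [0.492, 0.163, 0.126]]
177 [[0.451, 0.157, 0.097], [0.479, 0.158, 0.112], [0.491, 0.164, 0.118]]
179 [[0.456, 0.156, 0.093], [0.466, 0.163, 0.097], [0.467, 0.173, 0.097]]
181 [[0.46, 0.155, 0.087], [0.47, 0.162, 0.092], [0.466, 0.174, 0.088]]
183 [[0.454, 0.158, 0.076], [0.461, 0.166, 0.079], [0.464, 0.175, 0.08]]
185 [[0.459, 0.157, 0.071], [0.471, 0.163, 0.077], [0.47, 0.174, 0.076]]
187 [[0.353, 0.194, 0.0], [0.462, 0.167, 0.065], [0.413, 0.195, 0.034]]
189 [[0.425, 0.169, 0.035], [0.424, 0.181, 0.034], [0.436, 0.187, 0.04]]
191 [[0.446, 0.163, 0.04], [0.441, 0.175, 0.036], [0.446, 0.184, 0.038]]
193 [[0.457, 0.159, 0.039], [0.488, 0.159, 0.057], [0.491, 0.168, 0.058]]
```

View pics/s3.png

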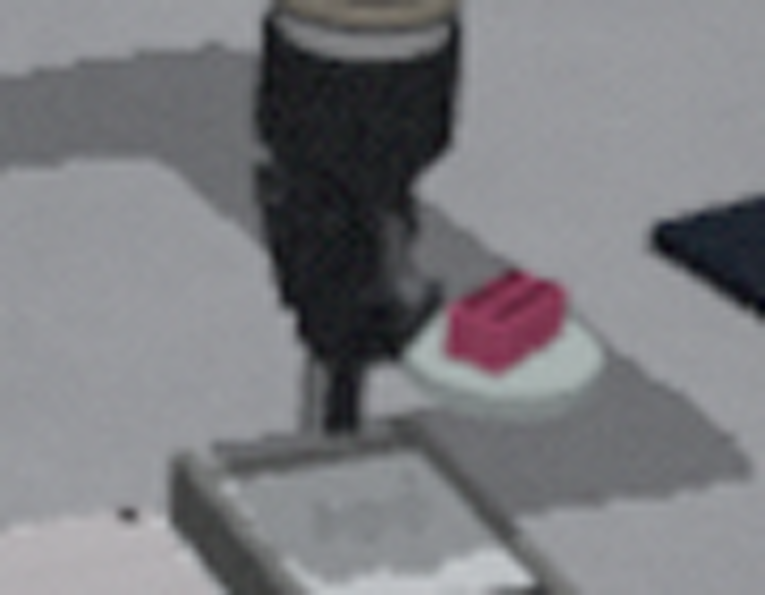

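```bash
python3 -m inch '[0,0,-0.8,0,0,0,-0.8,0,0,0,0,0,1,0.13,0,0,1,0.13,0,0,1,0.13,0,0,1,0.13,0,0,1,0.13,0,0,1,0.13,0,0,1,0.13,0,0,1,0.13,0,0,0,0,0,0]'
python3 - <<'E'
from h import *
p,d=optics.snapshot("scene");print(manip.sense()['tcp_pos'],manip.sense()['force'])
cv2.imwrite("pics/s4.png",cv2.resize(p[135:235,270:390,::-1],None,fx=6,fy=6,interpolation=cv2.INTER_CUBIC))
E
```

```text
t: 4.68
tcp_pos: [0.5362, 0.1777, 0.0346]
tool_rot: [0.661, 0.75, 0.001, 0.001]
force: [-0.3, 0.0, 0.3]
finger_gap: 0.001
[0.53561093 0.17762031 0.0345593 ] [-0.42059118  0.2956397   0.01845622]
```

View pics/s4.png

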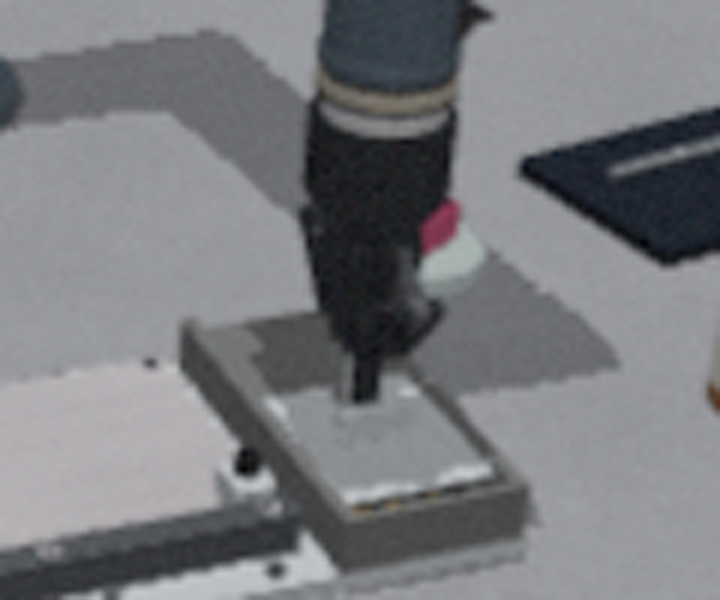

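The tip is pushing on the tab and the cover is nearly closed, with a thin gap left at crop (430,500). I'll continue slowly until it stops.

```bash
python3 -m inch '[0.5,0.06,0,0,0.5,0.06,0,0,0.3,0.04,0,0,0.3,0.04,0,0]';python3 -m inch '[0.2,0.03,0,0,0.2,0.03,0,0]';python3 -m inch '[0.2,0.03,0,0,0.2,0.03,0,0]'
```

```text
t: 5.22
tcp_pos: [0.55, 0.1795, 0.0344]
tool_rot: [0.661, 0.75, -0.0, -0.0]
force: [-2.3, 0.4, -0.6]
finger_gap: -0.002
t: 5.48
tcp_pos: [0.5527, 0.18, 0.0343]
tool_rot: [0.661, 0.75, -0.001, -0.001]
force: [-5.1, -1.2, 1.5]
finger_gap: -0.0
t: 5.72
tcp_pos: [0.5529, 0.18, 0.0341]
tool_rot: [0.661, 0.75, -0.004, -0.004]
force: [-12.3, -3.1, 7.5]
finger_gap: 0.0
```

```bash
python3 -m inch '[0.1,0,0,0,0,0,0,0]'; python3 -m inch '[-1,-0.13,0,0,-1,-0.13,0,0,-1,-0.1,2,0,0,0,5,0,0,0,5,0,-1,-3,2,0,-1,-5,0,0,-1,-5,0,0,0,-5,0,0,0,-5,0,0,0,-5,0,0,0,0,0,0]' 100 40
python3 - <<'E'
from h import *
p,d=optics.snapshot("scene");p2,_=optics.snapshot("top")
a=cv2.resize(p[150:270,225:375,::-1],None,fx=4,fy=4,interpolation=cv2.INTER_CUBIC);cv2.imwrite("pics/s5.png",a)
cv2.imwrite("pics/t5.png",cv2.resize(p2[150:280,180:340,::-1],None,fx=4.5,fy=4.5,interpolation=cv2.INTER_CUBIC))
print(manip.sense()['tcp_pos'],manip.sense()['force'],manip.sense()['q'])
E
```

```text
t: 5.98
tcp_pos: [0.5528, 0.18, 0.0342]
tool_rot: [0.661, 0.75, -0.005, -0.004]
force: [-11.3, -1.6, 7.5]
finger_gap: 0.003
t: 7.48
tcp_pos: [0.5014, -0.1072, 0.1753]
tool_rot: [0.663, 0.748, 0.001, 0.003]
force: [-0.7, 0.7, 1.1]
finger_gap: 1.005
[ 0.49985594 -0.10346841  0.17480901] [-0.72783975  0.76751631 -0.90207461] [-4.23580810e-01  4.32887725e-01  1.76266887e+00  5.16514267e-04
  9.44192379e-01 -5.48199665e-01]
```

View pics/s5.png

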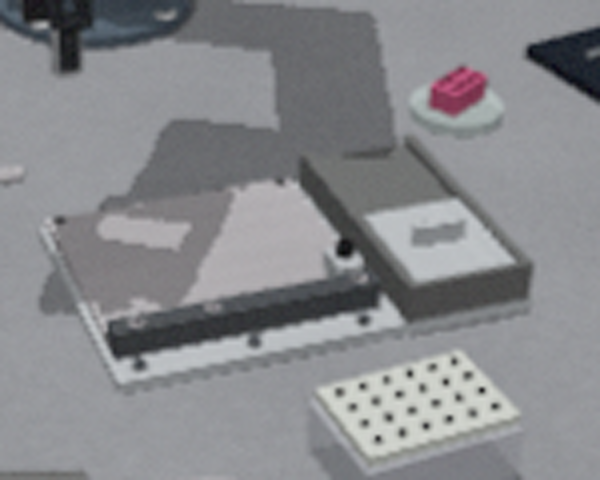

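View pics/t5.png

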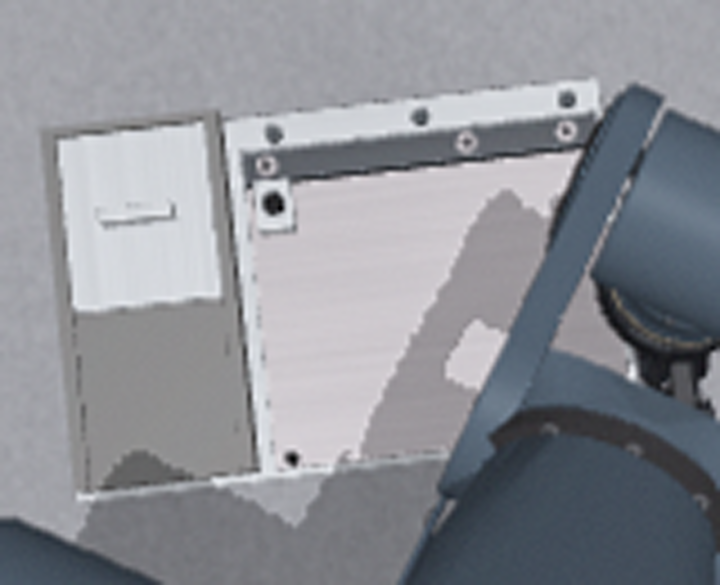

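The cover is home: its far edge is flush with the well end and the tab is at crop (136,212). Next I go over the manifold.

```bash
python3 -m inch '[-0.4,-4,0,-0.04,-0.5,-4,0,-0.04,-0.5,-4,0,-0.04,-0.5,-4,0,-0.04,-0.5,-4,0,-0.04,-0.4,-4,0,-0.04,-0.4,-4.0,0,-0.027,0,0,-4,0,0,0,-4,0,0,0,0,0,0,0,0,0]' 80 40
python3 - <<'E'
from h import *
p,d=optics.snapshot("scene");p2,_=optics.snapshot("top")
s=manip.sense();print(s['tcp_pos'],s['q'][0]-s['q'][5])
print(w2px("scene",s['tcp_pos']+[0,0,.016]),w2px("top",s['tcp_pos']+[0,0,.1]))
a=cv2.resize(p[170:260,90:230,::-1],None,fx=5.5,fy=5.5,interpolation=cv2.INTER_CUBIC);cv2.imwrite("pics/s6.png",a)
cv2.imwrite("pics/t6.png",cv2.resize(p2[190:310,340:490,::-1],None,fx=5,fy=5,interpolation=cv2.INTER_CUBIC))
E
```

```text
t: 8.95
tcp_pos: [0.4685, -0.3826, 0.0957]
tool_rot: [0.755, 0.656, 0.0, 0.001]
force: [-0.5, 0.3, 0.5]
finger_gap: 0.798
[ 0.46864174 -0.38340406  0.09652978] -0.13980511054223832
[145.53216164 190.9554542 ] [442.29756518 234.02101388]
```

View pics/s6.png

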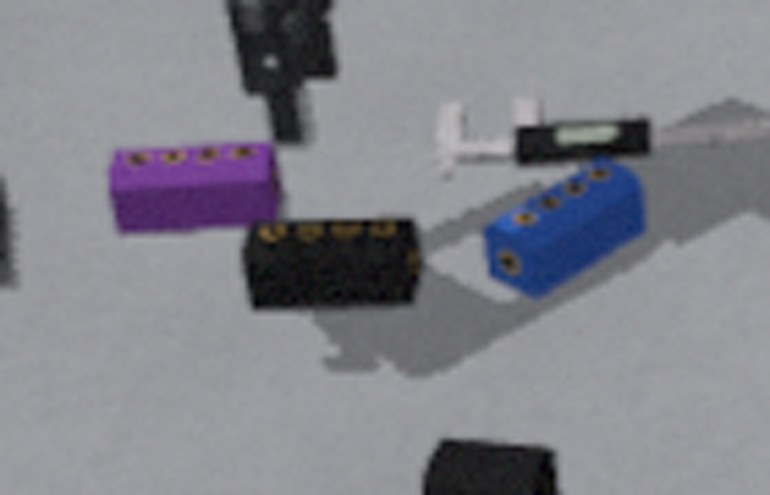

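View pics/t6.png

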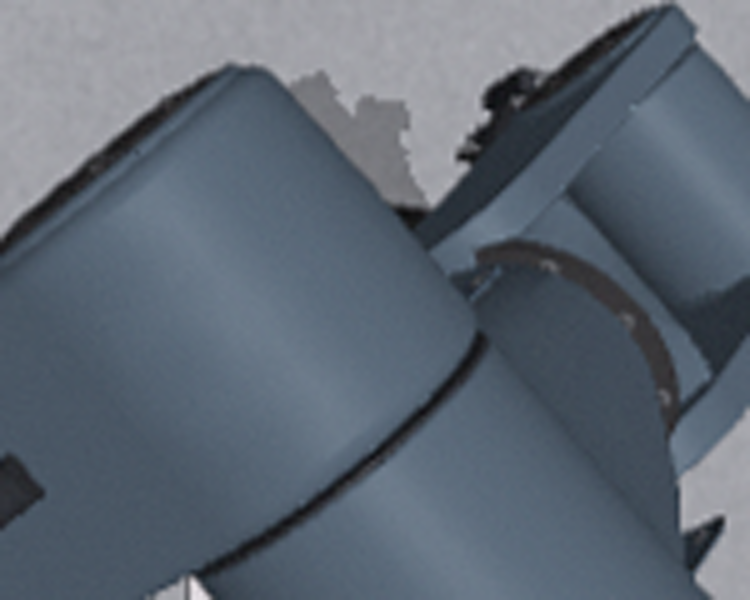

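```bash
python3 - <<'E'
from h import *
p,d=optics.snapshot("scene")
for v in range(178,198,2):
  print(v,[ (np.round(px2w("scene",u,v,depth=float(d[v,u])),3).tolist() if d[v,u]>0 else 0) for u in(139,141,143,145)])
p,d=optics.snapshot("top")
for v in (207,212,218,220):
  print(v,[ (np.round(px2w("top",u,v,depth=float(d[v,u])),3).tolist() if d[v,u]>0 else 0) for u in(435,437,440,443,446)])
E
```

```text
178 [[0.532, -0.387, 0.191], [0.539, -0.38, 0.194], [0.511, -0.379, 0.179], [0.437, -0.382, 0.14]]
180 [[0.537, -0.387, 0.187], [0.539, -0.381, 0.188], [0.508, -0.38, 0.171], [0.441, -0.383, 0.135]]
182 [[0.515, -0.391, 0.169], [0.534, -0.383, 0.179], [0.524, -0.379, 0.173], [0.505, -0.376, 0.163]]
184 [[0.531, -0.39, 0.172], [0.536, -0.384, 0.174], [0.532, -0.379, 0.171], [0.517, -0.375, 0.162]]
186 [[0.535, -0.39, 0.168], [0.538, -0.384, 0.169], [0.534, -0.38, 0.166], [0.509, -0.377, 0.152]]
188 [[0.517, -0.394, 0.151], [0.513, -0.389, 0.148], [0.518, -0.383, 0.151], [0.512, -0.378, 0.147]]
190 [[0.513, -0.395, 0.143], [0.52, -0.389, 0.146], [0.518, -0.384, 0.144], [0.509, -0.379, 0.139]]
192 [[0.518, -0.395, 0.139], [0.513, -0.391, 0.135], [0.515, -0.385, 0.136], [0.51, -0.38, 0.132]]
194 [[0.511, -0.398, 0.128], [0.513, -0.392, 0.129], [0.516, -0.386, 0.13], [0.509, -0.381, 0.125]]
196 [[0.51, -0.399, 0.121], [0.509, -0.393, 0.12], [0.509, -0.388, 0.119], [0.509, -0.382, 0.119]]
207 [[0.56, -0.428, -0.003], [0.536, -0.381, 0.17], [0.533, -0.38, 0.195], [0.53, -0.381, 0.215], [0.529, -0.385, 0.225]]
212 [[0.546, -0.427, 0.0], [0.546, -0.433, -0.002], [0.524, -0.386, 0.174], [0.496, -0.324, 0.393], [0.493, -0.322, 0.418]]
218 [[0.51, -0.378, 0.161], [0.507, -0.375, 0.187], [0.481, -0.311, 0.415], [0.477, -0.307, 0.447], [0.474, -0.303, 0.477]]
220 [[0.506, -0.38, 0.154], [0.478, -0.307, 0.408], [0.474, -0.302, 0.443], [0.472, -0.301, 0.466], [0.468, -0.296, 0.496]]
```

```bash
python3 -m inch '[0,-0.1,-3,0,0,0,-3,0,0,0,-2,0,0,0,-1,0,0,0,-0.7,0,0,0,-0.7,0,0,0,0,0,0,0,0,0]'; python3 -m inch '[0,0,0,0,0,0,0,0,0,0,0,0,0,0,0,0,0,0,0,0,0,0,0,0]' 25 40
python3 - <<'E'
from h import *
p,d=optics.snapshot("scene")
a=cv2.resize(p[160:250,90:230,::-1],None,fx=5.5,fy=5.5,interpolation=cv2.INTER_CUBIC);cv2.imwrite("pics/s7.png",a)
E
```

```text
t: 10.15
tcp_pos: [0.4674, -0.3841, -0.0091]
tool_rot: [0.755, 0.656, 0.0, 0.0]
force: [0.5, -0.2, 0.8]
finger_gap: 0.804
t: 10.9
tcp_pos: [0.4674, -0.3842, -0.009]
tool_rot: [0.755, 0.656, -0.0, 0.001]
force: [-0.1, -0.0, 6.9]
finger_gap: 0.459
```

View pics/s7.png

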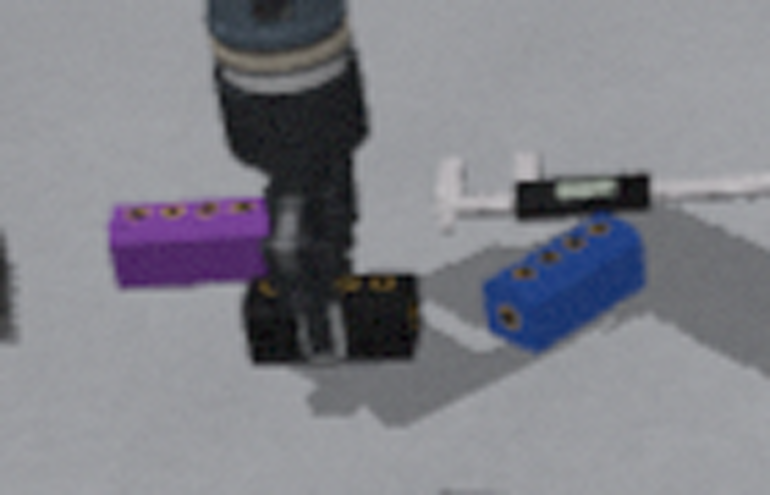

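The gripper holds the manifold (gap 0.459, about 39 mm). I lift it and carry it over the bed.

```bash
python3 -m inch '[0,0,1,0,0,0,3,0,0,0,4,0,0,0,3,0,0,0,0,0]'; python3 -m inch '[0.9,4.7,0,0.03,0.9,4.7,0,0.03,0.9,4.7,0,0.03,0.9,4.7,0,0.03,0.9,4.7,0,0.03,0.9,4.7,0,0.03,0.9,4.7,0,0.03,0.9,4.7,0,0.03,1,4.5,0,0.027,0,0,0,0,0,0,0,0]'
python3 - <<'E'
from h import *
p,d=optics.snapshot("scene")
a=cv2.resize(p[130:250,210:360,::-1],None,fx=5,fy=5,interpolation=cv2.INTER_CUBIC);cv2.imwrite("pics/s8.png",a)
s=manip.sense();print(s['tcp_pos'],s['q'][0]-s['q'][5],s['force'])
from fit import r
j=r.x;a=j[2];print(np.array([[np.cos(a),np.sin(a)],[-np.sin(a),np.cos(a)]])@(s['tcp_pos'][:2]-j[:2]))
E
```

```text
t: 11.58
tcp_pos: [0.4682, -0.385, 0.1028]
tool_rot: [0.755, 0.656, -0.0, 0.003]
force: [-0.1, -0.2, -2.6]
finger_gap: 0.456
t: 12.95
tcp_pos: [0.548, 0.0371, 0.0993]
tool_rot: [0.661, 0.75, -0.001, -0.001]
force: [1.2, 0.5, -1.9]
finger_gap: 0.461
[0.54823591 0.03645681 0.09951867] 0.12498450175948564 [-0.20433357 -0.02360999 -1.71296114]
[ 0.01317497 -0.0302186 ]
```

View pics/s8.png

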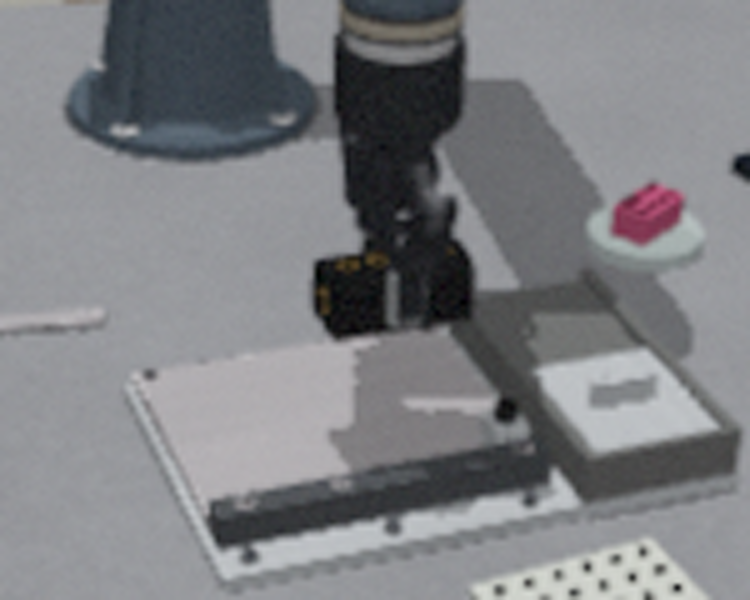

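```bash
python3 -m inch '[0,0,-3,0,0,0,-3,0,0,0,-1,0,0,0,-0.6,0,0,0,-0.4,0,0,0,-0.3,0,0,0,0,0]'; python3 -m inch '[0,0,-0.2,0,0,0,0,0]'
```

```text
t: 13.88
tcp_pos: [0.5494, 0.0372, 0.0179]
tool_rot: [0.661, 0.75, 0.0, 0.0]
force: [0.9, -0.5, -2.3]
finger_gap: 0.458
t: 14.12
tcp_pos: [0.5492, 0.0372, 0.0156]
tool_rot: [0.661, 0.75, 0.0, 0.0]
force: [-0.5, -0.0, -1.8]
finger_gap: 0.454
```

```bash
python3 -m inch '[0,0,-0.1,0,0,0,0,0]'; python3 -m inch '[0,0,-0.1,0,0,0,0,0]';  python3 -m inch '[0,0,-0.1,0,0,0,0,0]'
```

```text
t: 14.38
tcp_pos: [0.5491, 0.0372, 0.0145]
tool_rot: [0.661, 0.75, -0.0, -0.0]
force: [0.3, 0.1, -2.2]
finger_gap: 0.463
t: 14.62
tcp_pos: [0.5491, 0.0372, 0.0134]
tool_rot: [0.661, 0.75, -0.0, -0.0]
force: [0.2, -0.9, -1.5]
finger_gap: 0.465
t: 14.88
tcp_pos: [0.5492, 0.0371, 0.013]
tool_rot: [0.661, 0.75, 0.0, 0.0]
force: [-1.2, 0.0, 3.5]
finger_gap: 0.459
```

Touchdown is at reported z 0.013, as predicted. Release, lift and look.

```bash
python3 -m inch '[0,0,0,0,0,0,0,0,0,0,0,0]' 66; python3 -m inch '[0,0,2,0,0,0,4,0,0,0,4,0,-2,-0.26,0,0,-3,-0.4,0,0,-3,-0.4,0,0,-3,-0.4,0,0,0,0,0,0]' 
python3 - <<'E'
from h import *
p,d=optics.snapshot("scene");p2,d=optics.snapshot("top")
a=cv2.resize(p[150:250,210:360,::-1],None,fx=5,fy=5,interpolation=cv2.INTER_CUBIC);cv2.imwrite("pics/s9.png",a)
cv2.imwrite("pics/t9.png",cv2.resize(p2[160:270,185:330,::-1],None,fx=5.4,fy=5.4,interpolation=cv2.INTER_CUBIC))
s=manip.sense();print(s['tcp_pos'],s['q'][0]-s['q'][5],s['force'])
E
```

```text
t: 15.25
tcp_pos: [0.5492, 0.0371, 0.0124]
tool_rot: [0.661, 0.75, 0.0, 0.0]
force: [0.5, 0.6, 0.7]
finger_gap: 0.661
t: 16.25
tcp_pos: [0.4363, 0.0229, 0.1124]
tool_rot: [0.661, 0.75, -0.001, -0.002]
force: [-0.3, 0.3, 0.6]
finger_gap: 0.66
[0.44041779 0.02227361 0.11277345] 0.12573320267598526 [1.22591192 0.18491518 0.28455102]
```

View pics/s9.png

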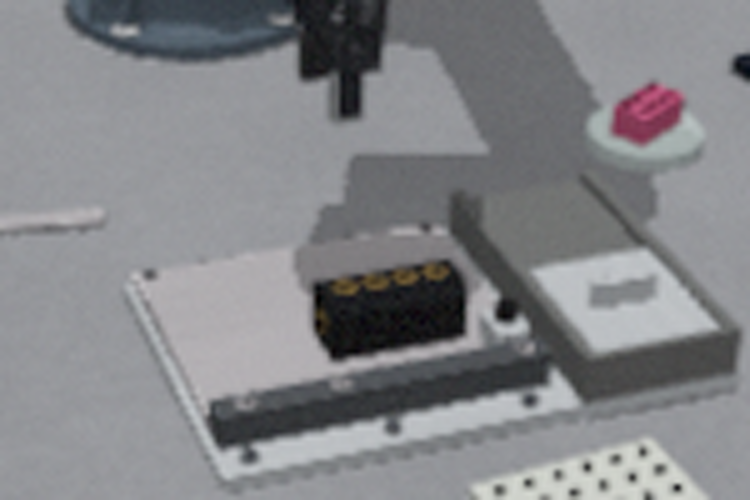

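View pics/t9.png

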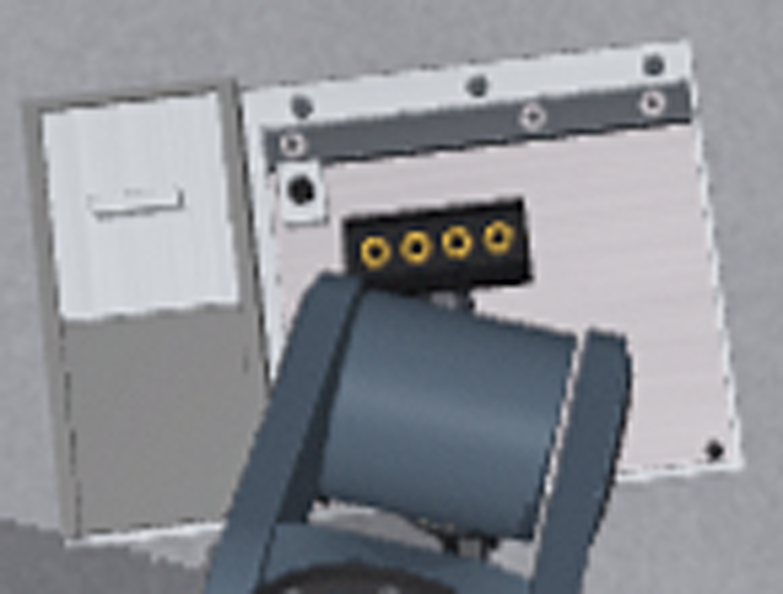

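```bash
cat > jp.py <<'E'
from h import *
from fit import r
j=r.x;a=j[2];R=np.array([[np.cos(a),np.sin(a)],[-np.sin(a),np.cos(a)]])
tj=lambda p:R@(np.array(p)[:2]-j[:2])*1000
def ports(L,f,o):
    P=np.array([tj(px2w("top",*(np.array(u)/f+o),z=.062)) for u in L]);d=P[0]-P[-1]
    print("ctr",P.mean(0),"yaw vs jig deg",np.degrees(np.arctan2(-d[0],d[1])))
E
python3 - <<'E'
from jp import *
ports([(375,250),(416,246),(457,241),(498,237)],5.4,[185,160])
print(tj(manip.sense()['tcp_pos']))
E
```

```text
ctr [ 14.60443214 -31.09497351] yaw vs jig deg -0.4017697739421473
[-95.57139653 -30.5882065 ]
```

Manifold at jig (14.6, −31), yaw within 0.4°. Next: shut the fingers, come down on the robot side and push it to the fence.

```bash
python3 -m inch '[2,0.26,0,0,2,0.26,-3,0,1.4,0.2,-3,0,0,0,-3,0,0,0,-0.3,0,0,0,0,0]' 0 60; python3 -m inch '[1,0.13,0,0,1,0.13,0,0,1,0.13,0,0,0.7,0.09,0,0,0.5,0.06,0,0,0.5,0.06,0,0,0,0,0,0]'
python3 - <<'E'
from jp import *
print(tj(manip.sense()['tcp_pos']))
E
```

```text
t: 17.1
tcp_pos: [0.494, 0.0297, 0.0197]
tool_rot: [0.661, 0.75, 0.0, 0.0]
force: [0.0, 0.7, 0.5]
finger_gap: -0.003
t: 17.98
tcp_pos: [0.5408, 0.0357, 0.0195]
tool_rot: [0.661, 0.75, 0.0, 0.0]
force: [-0.0, 0.3, -0.1]
finger_gap: 0.004
[  5.66059828 -29.99509147]
```

```bash
python3 -m inch '[0.3,0.04,0,0,0.3,0.04,0,0]'; python3 -m inch '[0.2,0.02,0,0,0.2,0.03,0,0]';python3 -m inch '[0.2,0.02,0,0,0.1,0.02,0,0]'
python3 - <<'E'
from jp import *
print(tj(manip.sense()['tcp_pos']))
E
```

```text
t: 18.23
tcp_pos: [0.546, 0.0366, 0.0194]
tool_rot: [0.661, 0.75, -0.0, -0.0]
force: [-0.4, -0.1, 0.2]
finger_gap: 0.003
t: 18.48
tcp_pos: [0.5472, 0.0368, 0.0194]
tool_rot: [0.661, 0.75, -0.002, -0.002]
force: [-6.9, -4.5, 5.9]
finger_gap: 0.004
t: 18.73
tcp_pos: [0.547, 0.0369, 0.0192]
tool_rot: [0.661, 0.751, -0.004, -0.005]
force: [-11.6, -6.2, 8.5]
finger_gap: -0.003
[ 12.02984404 -29.58656931]
```

```bash
python3 -m inch '[-1,-0.13,0,0,-1,-0.13,0,0,-1,-0.13,0,0,0,0,4,0,0,0,3,0,2,-2,0,0,2.6,-2.3,0,0,2.6,-2.3,0,0,0,0,0,0,0,0,0,0]'
python3 - <<'E'
from jp import *
p2,d=optics.snapshot("top")
cv2.imwrite("pics/t10.png",cv2.resize(p2[160:270,185:330,::-1],None,fx=5.4,fy=5.4,interpolation=cv2.INTER_CUBIC))
print(tj(manip.sense()['tcp_pos']))
E
```

```text
t: 19.98
tcp_pos: [0.5938, -0.032, 0.0891]
tool_rot: [0.661, 0.75, -0.0, -0.001]
force: [-0.3, 0.0, 1.0]
finger_gap: -0.003
[  49.48395505 -103.51502834]
```

View pics/t10.png

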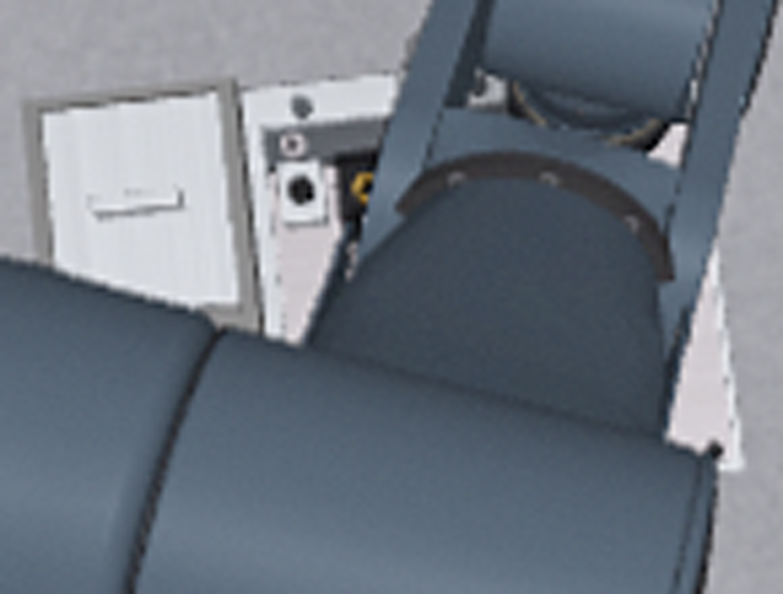

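```bash
python3 -m inch '[-0.6,-0.1,0,0,0,0,-3,0,0,0,-2.5,0,0,0,-1.3,0,0,0,0,0]'; python3 -m inch '[-0.1,0.8,0,0,-0.1,0.6,0,0,-0.05,0.4,0,0,-0.05,0.4,0,0,0,0,0,0]';python3 -m inch '[-0.03,0.2,0,0,-0.03,0.2,0,0]'
python3 - <<'E'
from jp import *
print(tj(manip.sense()['tcp_pos']))
E
```

```text
t: 20.65
tcp_pos: [0.5881, -0.033, 0.0208]
tool_rot: [0.661, 0.75, -0.001, -0.001]
force: [0.4, -0.6, -0.6]
finger_gap: 0.0
t: 21.28
tcp_pos: [0.5862, -0.0111, 0.0217]
tool_rot: [0.661, 0.75, 0.0, 0.0]
force: [-0.3, 0.2, -0.2]
finger_gap: 0.002
t: 21.52
tcp_pos: [0.5857, -0.0077, 0.0215]
tool_rot: [0.661, 0.75, 0.0, 0.0]
force: [-0.7, -0.8, -0.7]
finger_gap: -0.001
[ 44.76463713 -78.76104388]
```

```bash
python3 -m inch '[-0.02,0.15,0,0,-0.02,0.15,0,0]'; python3 -m inch '[-0.02,0.15,0,0,0,0,0,0]';python3 -m inch '[-0.02,0.15,0,0,0,0,0,0]'
python3 - <<'E'
from jp import *
print(tj(manip.sense()['tcp_pos']))
E
```

```text
t: 21.78
tcp_pos: [0.5857, -0.0059, 0.0217]
tool_rot: [0.661, 0.751, -0.001, 0.001]
force: [-0.7, -9.4, -0.1]
finger_gap: -0.001
t: 22.02
tcp_pos: [0.5857, -0.0059, 0.0218]
tool_rot: [0.661, 0.751, -0.001, 0.002]
force: [-0.2, -10.6, 0.9]
finger_gap: 0.005
t: 22.28
tcp_pos: [0.5857, -0.0059, 0.0219]
tool_rot: [0.66, 0.751, -0.002, 0.003]
force: [-1.5, -14.4, 0.9]
finger_gap: -0.001
[ 44.96182962 -76.95371421]
```

```bash
python3 -m inch '[0.1,-1,0,0,0.1,-1,0,0,0,0,4,0,0,0,4,0,-3,1,0,0,-3,1,0,0,-4,1.6,0,0,-4,2,0,0,0,0,0,0,0,0,0,0]'
python3 - <<'E'
from jp import *
p,d=optics.snapshot("scene")
p2,d=optics.snapshot("top")
a=cv2.resize(p[150:250,210:360,::-1],None,fx=5,fy=5,interpolation=cv2.INTER_CUBIC);cv2.imwrite("pics/s11.png",a)
cv2.imwrite("pics/t11.png",cv2.resize(p2[160:250,195:315,::-1],None,fx=6.5,fy=6.5,interpolation=cv2.INTER_CUBIC))
print(tj(manip.sense()['tcp_pos']),manip.sense()['tcp_pos'])
E
```

```text
t: 23.52
tcp_pos: [0.4481, 0.0344, 0.1018]
tool_rot: [0.661, 0.75, 0.001, 0.001]
force: [0.1, -0.1, 0.2]
finger_gap: -0.0
[-85.82783949 -20.00709072] [0.44873802 0.03400693 0.1016951 ]
```

View pics/t11.png

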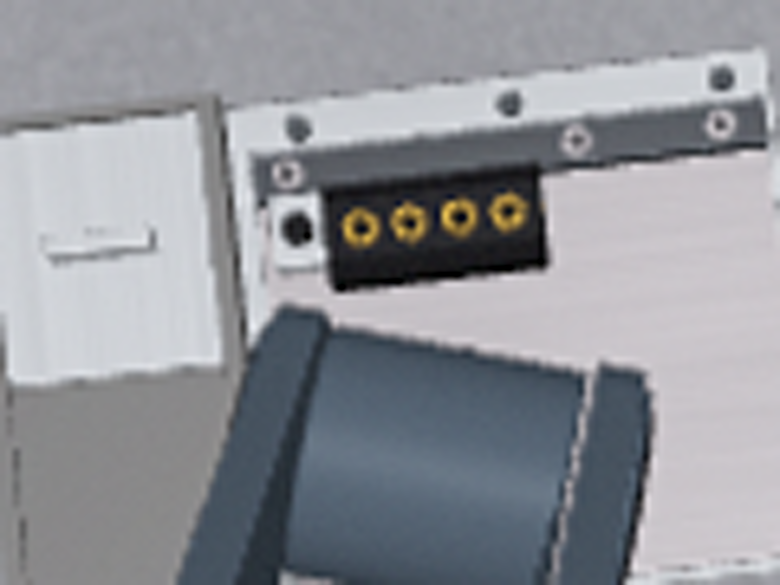

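View pics/s11.png

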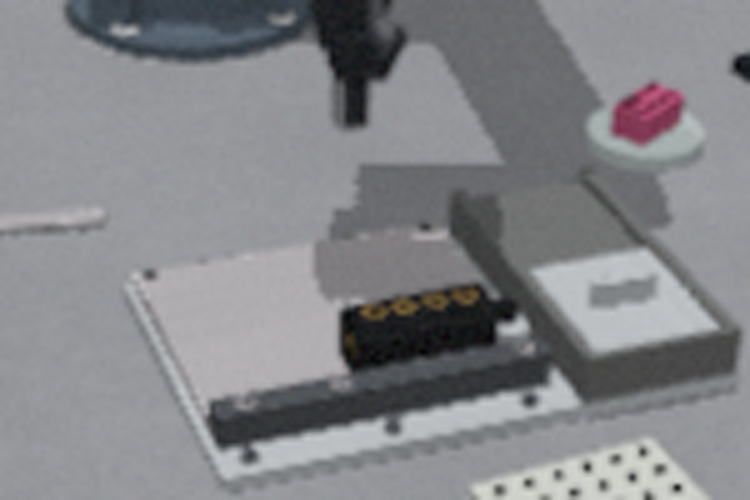

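```bash
python3 - <<'E'
from jp import *
ports([(360,228),(410,221),(460,216),(508,210)],6.5,[195,160])
p,d=optics.snapshot("scene");s=manip.sense()['tcp_pos'];print(s)
print([w2px("scene",s+R.T.dot([.012,0]).tolist()+[k]) if 0 else np.round(w2px("scene",s+np.append(R.T@[.012,0],k)),1) for k in(.010,.013,.016,.02)])
for v in range(168,181):
  print(v,[ (np.round(px2w("scene",u,v,depth=float(d[v,u])),3).tolist() if d[v,u]>0 else 0) for u in(277,280,282)])
cv2.imwrite("pics/s12.png",cv2.resize(p[150:190,255:305,::-1],None,fx=12,fy=12,interpolation=cv2.INTER_CUBIC))
E
```

```text
ctr [ 45.96020385 -24.01271663] yaw vs jig deg 0.5431676486314873
[0.44856708 0.03399052 0.10162857]
[array([280.9, 177.8]), array([280.9, 176.9]), array([281. , 176.1]), array([281., 175.])]
168 [[0.452, 0.024, 0.144], [0.464, 0.031, 0.149], [0.461, 0.038, 0.147]]
169 [[0.454, 0.024, 0.141], [0.464, 0.031, 0.145], [0.461, 0.038, 0.143]]
170 [[0.451, 0.024, 0.136], [0.464, 0.031, 0.142], [0.459, 0.039, 0.139]]
171 [[0.453, 0.024, 0.133], [0.467, 0.03, 0.14], [0.465, 0.037, 0.138]]
172 [[0.453, 0.024, 0.13], [0.464, 0.031, 0.135], [0.467, 0.037, 0.136]]
173 [[0.452, 0.024, 0.125], [0.467, 0.031, 0.133], [0.46, 0.039, 0.128]]
174 [[0.449, 0.025, 0.12], [0.462, 0.032, 0.126], [0.458, 0.039, 0.124]]
175 [[0.452, 0.024, 0.118], [0.464, 0.031, 0.124], [0.457, 0.04, 0.12]]
176 [[0.24, 0.073, -0.003], [0.459, 0.033, 0.117], [0.455, 0.04, 0.115]]
177 [[0.25, 0.071, -0.001], [0.251, 0.082, -0.002], [0.256, 0.089, -0.0]]
178 [[0.254, 0.07, -0.003], [0.266, 0.079, 0.002], [0.26, 0.088, -0.002]]
179 [[0.263, 0.068, -0.003], [0.272, 0.077, 0.001], [0.272, 0.085, 0.001]]
180 [[0.275, 0.065, -0.0], [0.277, 0.076, 0.0], [0.273, 0.085, -0.003]]
```

View pics/s12.png

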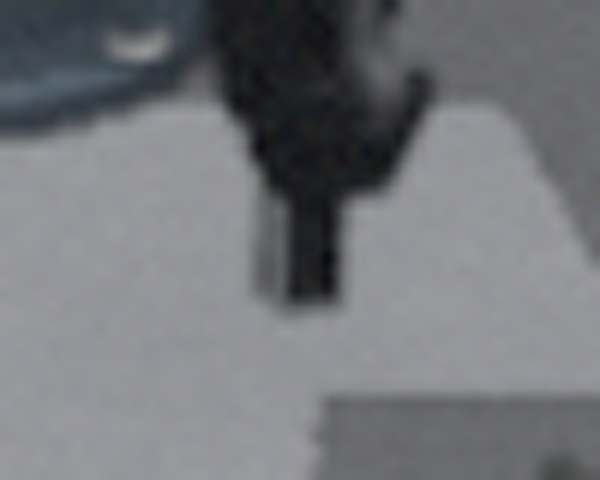

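Manifold measured at (46, −24) in the jig, against (45, −23) expected, so it is seated. I bring the shut fingertips just in front of the near bevel, then push diagonally.

```bash
python3 -m inch '[3,0.3,0,0,3,0.3,-2,0,3,0.3,-2,0,0.4,0,-1,0,0,0,-1,0,0,0,0,0,0,0,0,0]'
python3 - <<'E'
from jp import *
print(tj(manip.sense()['tcp_pos']),manip.sense()['tcp_pos'])
E
```

```text
t: 24.55
tcp_pos: [0.54, 0.0435, 0.0419]
tool_rot: [0.661, 0.75, -0.0, -0.0]
force: [-0.4, -0.8, 0.2]
finger_gap: 0.001
[  5.9252744  -22.18695508] [0.54002451 0.04350227 0.04191019]
```

```bash
python3 -m inch '[0.7,0.09,0,0,0.1,0.01,0,0,0,0,0,0]'; python3 -m inch '[0.1,0.01,-0.1,0,0,0,0,0]';python3 -m inch '[0.1,0.01,-0.1,0,0,0,0,0]';python3 -m inch '[0.1,0.01,-0.1,0,0,0,0,0]'
```

```text
t: 24.92
tcp_pos: [0.5491, 0.0446, 0.0418]
tool_rot: [0.661, 0.75, 0.0, 0.0]
force: [0.3, 0.5, -1.1]
finger_gap: 0.0
t: 25.18
tcp_pos: [0.5497, 0.0447, 0.0404]
tool_rot: [0.661, 0.75, -0.0, -0.0]
force: [0.6, -0.1, -0.7]
finger_gap: 0.0
t: 25.42
tcp_pos: [0.5508, 0.0447, 0.0394]
tool_rot: [0.661, 0.75, -0.0, -0.0]
force: [-0.6, 0.5, 0.3]
finger_gap: 0.001
t: 25.68
tcp_pos: [0.5518, 0.0448, 0.0384]
tool_rot: [0.661, 0.75, -0.0, -0.0]
force: [-0.1, -0.9, 0.8]
finger_gap: -0.002
```

```bash
python3 - <<'E'
from jp import *
p,d=optics.snapshot("scene");s=manip.sense();print(tj(s['tcp_pos']),s['tcp_pos'],s['force'])
cv2.imwrite("pics/s13.png",cv2.resize(p[165:225,260:330,::-1],None,fx=10,fy=10,interpolation=cv2.INTER_CUBIC))
j=r.x
for x in(.0258,.030):
  for k in(.0165,.02,.024):
    w=np.append(R.T@[x,-.022]+j[:2],s['tcp_pos'][2]+k);print(x,k,(w2px("scene",w)-[260,165]+.5)*10)
for q in((33,-23,62),(25,-23,54),(33,-68,62),(33,22,62)):
    w=np.append(R.T@np.array(q[:2])/1000+j[:2],q[2]/1000);print(q,(w2px("scene",w)-[260,165]+.5)*10)
E
```

```text
[ 17.73398197 -22.34850489] [0.55175805 0.04484236 0.03845074] [0.13499973 0.61164645 0.15886187]
0.0258 0.0165 [314.58101488 441.47860322]
0.0258 0.02 [314.98121965 431.98329377]
0.0258 0.024 [315.440048   421.09707387]
0.03 0.0165 [319.50230761 448.47205103]
0.03 0.02 [319.91083118 438.96280439]
0.03 0.024 [320.37920069 428.06051731]
(33, -23, 62) [320.84491382 434.83413899]
(25, -23, 54) [310.5367271  443.26791752]
(33, -68, 62) [183.28878556 459.67602983]
(33, 22, 62) [455.55555418 410.50612783]
```

View pics/s13.png

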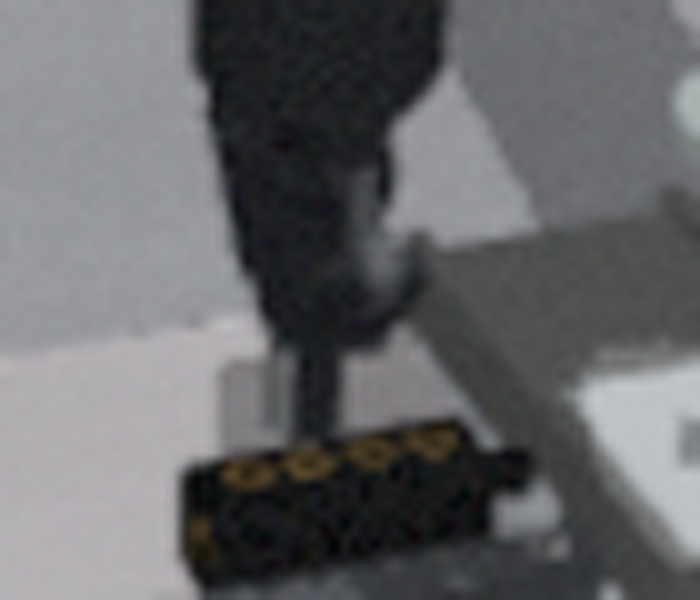

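```bash
python3 -m inch '[0.1,0.01,0,0,0,0,0,0]';python3 -m inch '[0.1,0.01,0,0,0,0,0,0]';python3 -m inch '[0.1,0.01,0,0,0,0,0,0]'
```

```text
t: 25.98
tcp_pos: [0.5529, 0.0449, 0.0385]
tool_rot: [0.661, 0.75, 0.0, 0.0]
force: [0.7, -0.6, -0.2]
finger_gap: 0.002
t: 26.22
tcp_pos: [0.5533, 0.0451, 0.0385]
tool_rot: [0.661, 0.75, -0.0, -0.0]
force: [-0.9, -1.4, 1.0]
finger_gap: -0.001
t: 26.48
tcp_pos: [0.5534, 0.0451, 0.0384]
tool_rot: [0.661, 0.75, -0.001, -0.001]
force: [-2.4, -0.6, 2.8]
finger_gap: 0.004
```

Contact is on the bevel but near its upper edge (about x=31.8, z=61). I back off and move 3 mm lower before pressing.

```bash
python3 -m inch '[-0.6,-0.07,0,0,0,-0.05,-0.3,0,0.1,0.01,0,0,0,0,0,0]';python3 -m inch '[0.1,0.01,-0.1,0,0,0,0,0]';python3 -m inch '[0.1,0.01,-0.1,0,0,0,0,0]'
python3 - <<'E'
from jp import *
print(tj(manip.sense()['tcp_pos']),manip.sense()['tcp_pos'])
E
```

```text
t: 26.98
tcp_pos: [0.5504, 0.044, 0.0355]
tool_rot: [0.661, 0.75, 0.0, 0.0]
force: [0.0, -1.2, -0.1]
finger_gap: 0.003
t: 27.22
tcp_pos: [0.5508, 0.0441, 0.0348]
tool_rot: [0.661, 0.75, -0.0, 0.0]
force: [-1.3, -0.2, 2.9]
finger_gap: -0.0
t: 27.48
tcp_pos: [0.5509, 0.0442, 0.0346]
tool_rot: [0.661, 0.75, -0.001, -0.0]
force: [-4.5, -1.4, 11.4]
finger_gap: 0.001
[ 16.8191951 -22.9108994] [0.55092213 0.0441683  0.03456883]
```

```bash
python3 -m inch '[0.2,0.02,0,0,0,0,0,0]';python3 -m inch '[0.2,0.02,0,0,0,0,0,0]'
```

```text
t: 27.72
tcp_pos: [0.551, 0.0442, 0.0345]
tool_rot: [0.661, 0.75, -0.002, -0.002]
force: [-6.4, -2.6, 13.6]
finger_gap: -0.001
t: 27.98
tcp_pos: [0.551, 0.0442, 0.0345]
tool_rot: [0.661, 0.751, -0.003, -0.003]
force: [-9.3, -3.8, 16.0]
finger_gap: 0.002
```

```bash
python3 -m inch '[0.3,0.03,0,0,0,0,0,0]';python3 -m inch '[0.3,0.03,0,0,0,0,0,0]'
```

```text
t: 28.22
tcp_pos: [0.5511, 0.0443, 0.0345]
tool_rot: [0.66, 0.751, -0.006, -0.006]
force: [-14.2, -5.2, 20.7]
finger_gap: -0.001
t: 28.48
tcp_pos: [0.5511, 0.0443, 0.0345]
tool_rot: [0.66, 0.751, -0.008, -0.008]
force: [-19.3, -7.9, 25.0]
finger_gap: -0.001
```

```bash
python3 -m inch '[0,0,0,0,0,0,0,0,0,0,0,0,0,0,0,0]'
python3 - <<'E'
from jp import *
p,d=optics.snapshot("scene");p2,_=optics.snapshot("top");s=manip.sense();print(tj(s['tcp_pos']),s['force'])
cv2.imwrite("pics/s14.png",cv2.resize(p[165:240,255:355,::-1],None,fx=7.5,fy=7.5,interpolation=cv2.INTER_CUBIC))
cv2.imwrite("pics/t14.png",cv2.resize(p2[160:250,195:315,::-1],None,fx=6.5,fy=6.5,interpolation=cv2.INTER_CUBIC))
cv2.imwrite("pics/t14f.png",p2[:,:,::-1])
E
```

```text
t: 28.98
tcp_pos: [0.5511, 0.0444, 0.0345]
tool_rot: [0.66, 0.751, -0.008, -0.008]
force: [-18.7, -7.6, 24.3]
finger_gap: 0.0
[ 17.00800608 -22.75834579] [-18.9080929   -7.76295513  24.37916711]
```

View pics/s14.png

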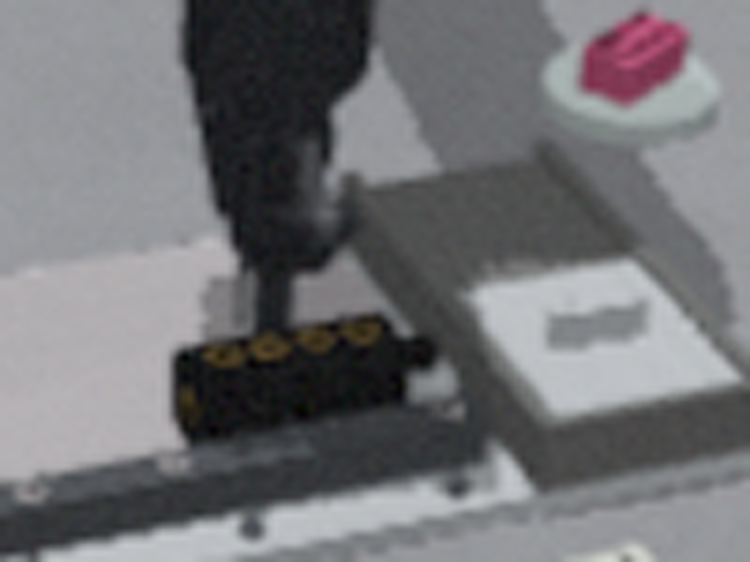

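View pics/t14.png

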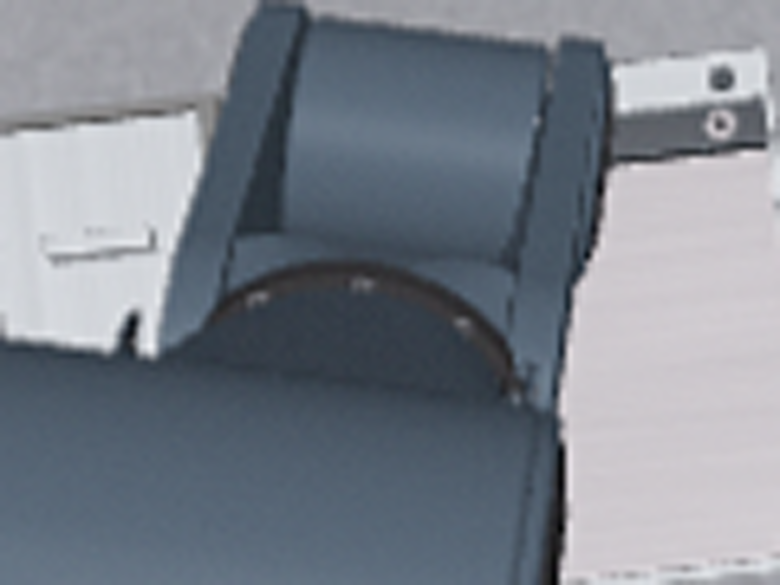

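View pics/t14f.png

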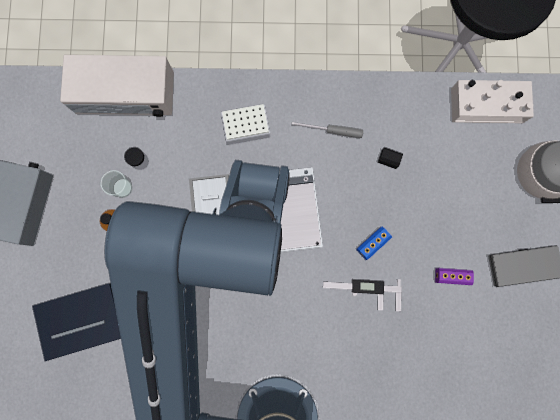

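The manifold sits against the fence and the stop with ports up, the cover is home (tab at crop (598,322) in the scene view), and the bystanders are at their first pixels. The push is steady, so I hand the job in.

```bash
python3 - <<'E'
from h import *
print(job.sign_off()); s=manip.sense();print(s['t'],s['force'])
E
```

```text
the job is handed in; nothing more can be done
None
the job is handed in; nothing more can be done
```

The job is done and handed in at about 29 s, with the arm still holding the push. I got no force reading after hand-in.

- **Cover:** I slid it home over the well until it stopped firmly, at about 12 N. The pictures show its far edge flush with the well end.
- **Manifold:** I set it on the bed with ports up, then pushed it first against the fence and then against the stop. From its ports I measured it at (46, −24) mm in the jig frame, against (45, −23) mm expected. Its yaw was 0.5°, which is within my reading error.
- **Push:** The closed fingertips press on the near bevel with about 20 N towards the fence and 24 N down. This held steady for the half second before hand-in.

**Checks:**
- **Tool height:** The fingertips sat about 35 mm higher than the reported tool position implied. I corrected for this from the depth images and confirmed it by contact.
- **First bevel contact:** It was near the bevel's upper edge, so I moved 3 mm lower before pressing.
- **Seating during the push:** The arm blocked the top camera, so I checked this only in the scene camera view and by the contact position.
- **Other things on the bench:** All those visible in the last picture were where they started. The float rack was checked in the scene view, and the reagent bottle was partly hidden.

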